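# Load the solder-paste jar into the mixer

### The job

Load the solder-paste jar into the tilted cup of the paste mixer: its rubber pads grip hard, so work the jar down with a twisting motion, pressing only lightly rather than forcing it straight in, until it is fully home on the cup's floor. Then let go and swing the hinged keeper arm over until its rubber foot rests on the jar's lid. Leave the other things on the bench where they are.

Things in the scene. Friction and masses are not known exactly. Their poses are not given: they have to be found in the camera images.
- jar: closed solder-paste jar standing on the bench, white with a ribbed grey screw lid (white disc on top), 108 mm tall, about 0.4 kg: body 58 mm across with a bevelled foot, lid 60 mm across from 76 to 108 mm up (lid and jar are one piece; the lid is the place to grip). Origin: centre of its underside; z along its axis, towards the lid
- cup_floor (a point): centre of the inner floor of the mixer's round aluminium cup, which does not turn; z points out of the mouth along the axis, 30 degrees from vertical, leaning to the mixer's front (robot's side); x points back and up, to the keeper's hinge. Bore 65 mm across, 58 mm deep, outside 78 mm: a jar fully home stands 50 mm out. A bracket 22 mm wide stands behind it, 37 mm from the axis
- cup_mouth (a point): centre of the cup's mouth, 58 mm above its floor, axes as the floor's. Three sprung rubber pads in the bore, bevelled on top, leave 53 mm between them: they meet the jar's foot about 36 mm above the floor and grip it fully from 22 mm down. Straight down it then takes about 50 N; while turning about its axis, 5 degrees or more per mm of descent, to and fro or one way, 10 to 15 N
- cup (a joint): how far the cup is pressed down along its axis on the rubber buffer under it, 10 N per mm; about 0.6 mm by its own weight, 1 mm with the jar in it. More than 4 mm (pressing with about 30 N) is forcing it
- mixer: grey bench-top paste mixer, fixed to the bench, base 210 x 140 mm, low black console at its front, motor drum and cup above, tilted forward. Origin: centre of its underside, x to its back. It may stand turned by up to 20 degrees
- keeper (a joint): hinge of the keeper, a steel arm with a rubber foot under it that holds the jar's lid down. 0: closed, the foot on the lid of a jar that is fully home; about 2.4 rad: open, leaning back behind the cup. It stays where it is left until pulled forward about 35 degrees past the upright (below about 1.5 rad); from there it sinks shut by its own weight, damped, within 3 s
- keeper_tab (a point): centre of the black finger tab at the free end of the keeper arm, 103 mm from the hinge along the arm (and 8 mm to the tab's side of it); the tab is 10 mm thick along the arm, 26 mm wide (along the hinge) and 18 mm high (it stands up from the side of the arm that is on top when closed). The arm is 20 mm wide and 4 mm thick. Axes: x from the tab to the hinge along the arm, y along the hinge, z square to the arm, upward when closed
- keeper_hinge (a point): middle of the keeper's hinge, behind the cup: 58 mm behind the cup's axis and 116 mm above its floor along that axis; axes as for the tab
- spray_bottle: white bottle with a dark cap, 53 mm across, 175 mm tall, standing; it may have changed places with the jar. Origin: centre of its underside. Not to be moved
- flux_jar: small white flux jar with a lid, 42 mm across, 47 mm tall, standing. Origin: centre of its underside. Not to be moved
- pliers: pliers, 50 x 151 x 12 mm, lying flat. Origin: centre of the underside, y along them. Not to be moved
Things that resemble listed ones, but are neither listed nor needed, are in the scene too. Of the things that look like the jar, the largest one is meant.

How it is judged:
On the way, in this order (a step that is already met when the one before it is completed fails the run):
1. the jar is fully down on the cup's floor, with the keeper still open (z of jar in the frame of cup_floor below 0.003 m and distance between jar and cup_floor below 0.006 m and angle between the z axis of jar and the z axis of cup_floor, either way round below 0.07 rad and value of joint keeper above 1.2 rad), for 0.2 s.
2. the keeper is closed over the jar's lid (value of joint keeper below 0.07 rad), for 0.2 s.
At the end, for the whole second after the job is handed in: The jar stands in the cup with its underside within 3 mm of the cup's floor and its axis within 4 degrees of the cup's, at rest; the keeper is closed (below 0.07 rad) with its foot on the lid (z of jar in the frame of cup_floor below 0.003 m and distance between jar and cup_floor below 0.006 m and angle between the z axis of jar and the z axis of cup_floor, either way round below 0.07 rad and value of joint keeper below 0.07 rad and linear speed of jar below 0.02 m/s); the robot touches nothing.
It fails at once if the jar is forced: the cup is pressed more than 4 mm down on its rubber buffer (value of joint cup above 0.004 m).
It fails at once if the spray bottle, flux jar or pliers are shifted by more than 25 mm (distance of any of spray_bottle, flux_jar, pliers from where it was at the start of the episode above 0.025 m).
It also fails if it takes over 72 s, if anything falls off the work surface, if the arm or the gripper's body presses on something with over 40 N, if the wrist force passes 120 N, or if a joint passes its speed limit or range.

### The arm

A 6-joint arm with a two-finger parallel gripper is mounted at the origin on a cart in front of the work surface, level with it; the furniture and walls round the work are solid. World frame = base frame: x ahead of the robot, y to its left, z up, the work surface at z = 0. Lengths are in m, angles in rad, forces in N, time in s.
With the tool pointing down it reaches from about 0.25 to 0.725 m from the base axis. Payload 4 kg.
Tool frame: the origin (TCP) lies midway between the tips of the shut fingers; the grasp point (between the pads) lies 19 mm behind it; z points along the fingers, y is the line along which they close (so a half turn about z gives the same grasp; the last joint's range is limited). The gripper opens to 85 mm and grips with 20 to 120 N. Pads are 22 mm wide; open, the fingers measure 114 mm over their backs; the gripper's body (76 mm by 85 mm) begins 54 mm behind the grasp point. The pads swing forward as they close: fully open they stand 13 mm farther back than shut.
Start: joints at [-1.129, 0.241, 0.005, 1.335, 0, 1.571], TCP at [0.214, -0.452, 0.231] pointing down, gripper open.
Joint ranges: [-2.72, 2.72], [-1.05, 1.87], [-1.09, 1.28], [-1.99, 2.15], [-1.42, 1.44], [-3.14, 3.14]. Speed limits (rad/s): [2.79, 2.79, 3.14, 3.14, 3.14, 3.14].

### API

Orientations are given as a unit quaternion [w, x, y, z].
In Python, from workcell import manip, snapshot, hand_in gives the robot as it stands. The module is installed in compiled form; this text tells all that it offers.
- The arm moves only by the shell command python3 -m handwheel 'ROWS' [FORCE]. ROWS is text: rows parted by semicolons, each of 7 numbers parted by spaces: the turn, a rotation vector about the world's x, y, z in rad, then the shift along the world's x, y, z in m, then the gripper's target within -1 to 1 (shut at 1, half-way at 0, fully open at -1). In form: wx wy wz x y z jaw; .... A call has 1 to 20 rows; each row is the pose to reach, as a shift and turn from the pose commanded when the call began; what a row does not reach only later rows make up. A row lasts 1/12 s, in which the tool goes at most 41.7 mm and 7.16 degrees, less where a joint would pass 70% of its speed; a pose out of reach is approached as far as the arm can. A call with a gripper value outside its range is refused whole. The fingers move at their own pace and stop on an object; FORCE is the grip in N (left out, the last holds). Time passes only in rows, so rows that repeat a pose let the fingers close. It gives the time, the measured TCP pose, the force, the opening and the grip force at its end, in the units of the state.
- manip.state(): the state, without advancing time (a new reading comes with each control period).
- snapshot(name): name is "scene" or "top" or "wrist"; returns a dict with "image" (384x512x3 uint8, blue, green, red), "fov_y" (degrees; the focal length in pixels is half the picture's height over the tangent of half this angle, whatever the lens; pixels are square), "cx", "cy" (the principal point, pixels), "k1" (the pictures are not rectified: a ray, as slopes to the right and down, at radius r is drawn at 1 + k1 r^2 times it, then the intrinsics apply), "R" (3x3) and "t" (3): a world point X has camera coordinates R X + t. Camera axes: x right, y down, z forward; pixel columns grow to the right and rows downward; lengths in m; the calibration is good to about 2 mm. A picture is of the moment at which its call begins. There is no depth.
- hand_in(): hands the job in; it is judged then, once.
The state is a dict: "t": time; "joints": joint angles; "qvel": joint speeds; "joint_torque": joint torques, N m; "eef_pos": TCP position; "orientation": TCP orientation; "contact_force": force on the tool from outside, world axes, zero at the start; "wrist_torque": the same for the moment, N m; "gripper_width": finger opening in m; "gripper_force": force on a finger pad.
Only numpy, scipy, OpenCV 4.12 (cv2) and the standard library are available. Lean on these libraries where they do the work, as an engineer would, in place of code of your own. Each camera call takes 0.05 s, during which the arm holds its last target. There are 200 camera calls.

## Working session

There is one attempt and no reset: what is moved stays moved. The work goes in short steps, Python scripts to look and compute and a shell command to move; the robot and the scene stay as the last step left them, time stands still between calls to the robot, and variables do not carry over. Pictures are saved under pics/ and viewed, at most 10 in all, crops included, and the job is handed in when it is done.

```bash
mkdir -p pics; cat > h.py <<'E'
import numpy as np, cv2, pickle
from workcell import manip, snapshot, hand_in
def snap(n,f=None):
    s=snapshot(n); pickle.dump(s,open(f'{n}.pkl','wb'))
    if f: cv2.imwrite(f'pics/{f}.png',s['image'])
    return s
def load(n): return pickle.load(open(f'{n}.pkl','rb'))
def K(s):
    f=s['image'].shape[0]/2/np.tan(np.radians(s['fov_y'])/2)
    return np.array([[f,0,s['cx']],[0,f,s['cy']],[0,0,1.]]),np.array([s['k1'],0,0,0.])
def ray(s,uv):
    k,d=K(s); p=cv2.undistortPoints(np.array([[uv]],float),k,d)[0,0]
    R=np.array(s['R']);t=np.array(s['t']); v=R.T@np.array([p[0],p[1],1]); return -R.T@t, v/np.linalg.norm(v)
def onz(s,uv,z):
    o,v=ray(s,uv); return o+v*(z-o[2])/v[2]
def proj(s,X):
    k,d=K(s); return cv2.projectPoints(np.array(X,float).reshape(-1,1,3),cv2.Rodrigues(np.array(s['R']))[0],np.array(s['t'],float),k,d)[0].reshape(-1,2)
def tri(*su):
    A=np.zeros((3,3));b=np.zeros(3)
    for s,u in su:
        o,v=ray(s,u);P=np.eye(3)-np.outer(v,v);A+=P;b+=P@o
    X=np.linalg.solve(A,b); return X,[float(np.linalg.norm(proj(s,X)[0]-u)) for s,u in su]
E
python3 - <<'E'
from h import *
a=snap('scene','scene0');b=snap('top','top0')
for s in(a,b): print(s['fov_y'],s['cx'],s['cy'],s['k1'],-np.array(s['R']).T@s['t'])
print(manip.state())
E
```

```text
45.74162655096485 256.468700430973 190.69638998214754 -0.18781773205203603 [-0.06592896 -1.15179371  0.89282364]
45.083589671880276 258.61129372032804 189.33640281645395 -0.06301438935889407 [ 0.38013218 -0.04014847  1.83617599]
{'t': 0.1, 'joints': array([-1.12900514e+00,  2.41375247e-01,  3.82956808e-03,  1.33519659e+00,
       -3.71424345e-05,  1.57081209e+00]), 'qvel': array([ 2.16603219e-03, -1.97151738e-03,  4.05128219e-03, -1.14903021e-03,
        5.82189419e-05,  4.99341934e-04]), 'joint_torque': array([-4.12658555e-04, -3.73137510e+01,  2.53009915e+01,  1.08380968e-02,
        7.77131550e-05,  1.05745539e-05]), 'eef_pos': array([ 0.21352188, -0.45147494,  0.23047198]), 'orientation': array([-9.45260992e-04,  9.75702874e-01,  2.19095767e-01, -2.31309354e-04]), 'contact_force': array([0.69259668, 0.21235358, 0.28740345]), 'wrist_torque': array([ 0.02325969, -0.05107955, -0.0272043 ]), 'gripper_force': 0.0, 'gripper_width': 0.08565404957185292}
```

View pics/scene0.png

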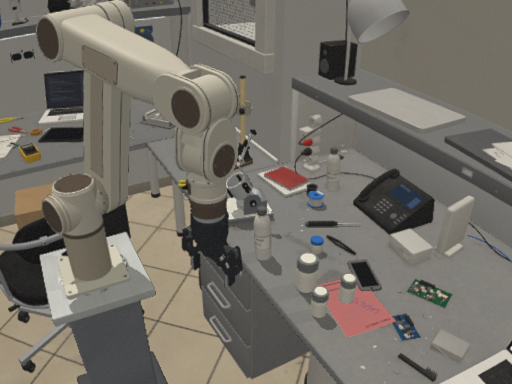

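View pics/top0.png

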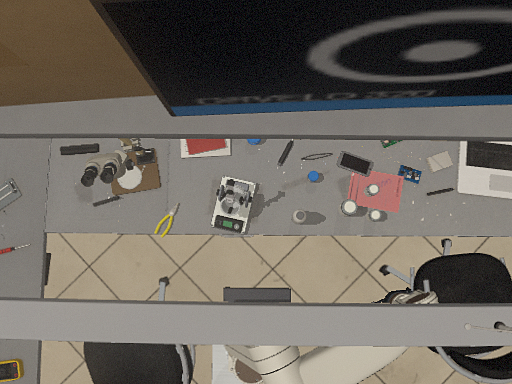

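The scene view shows three white jars at (307,272), (320,300) and (348,288), and a spray bottle at (262,235). The mixer is at about (245,200), behind the arm. In the top view the mixer is at (236,205), the jars at (349,207), (373,189) and (376,215), and the spray bottle at (299,215). The largest jar is scene (307,272) / top (349,207). I'll check that in one close crop.

```bash
python3 - <<'E'
from h import *
a=load('scene');b=load('top')
A=cv2.resize(a['image'][165:325,215:375],None,fx=2.4,fy=2.4,interpolation=cv2.INTER_CUBIC)
A2=cv2.resize(b['image'][150:240,195:405],(798,342),interpolation=cv2.INTER_CUBIC) if 0 else cv2.resize(b['image'][170:240,205:265],(412,480),interpolation=cv2.INTER_CUBIC)
A=cv2.resize(A,(384,384)); A=np.vstack([A,np.zeros((96,384,3),np.uint8)])
cv2.imwrite('pics/c1.png',np.hstack([A,A2]))
# lids: bright blobs in top
g=cv2.cvtColor(b['image'],cv2.COLOR_BGR2HSV); m=((g[...,2]>190)&(g[...,1]<40)).astype(np.uint8)
n,l,st,c=cv2.connectedComponentsWithStats(m[170:240,200:400])
for i in range(1,n):
  if st[i,4]>15: print(st[i]+[200,170,0,0,0],c[i]+[200,170])
for z in(0,.108): print(z,onz(b,(349,207),z),onz(b,(376,215),z),onz(b,(299,215),.175),onz(b,(236,205),.05))
print(onz(a,(307,289),0))
E
```

```text
[220 177  34  10  89] [233.05617978 180.75280899]
[370 185   8   8  52] [373.5 188.5]
[211 197  18  28 118] [217.34745763 211.1779661 ]
[345 202  11  11  91] [349.51648352 206.51648352]
[372 211   8   8  52] [375.36538462 214.48076923]
[230 214  17  18  66] [239.98484848 219.56060606]
0 [ 0.54348639 -0.37498422  0.        ] [ 5.12369891e-01 -4.82278556e-01  2.22044605e-16] [ 0.49764211 -0.16284154  0.175     ] [0.54319192 0.07206787 0.05      ]
0.108 [ 0.53387824 -0.35528989  0.108     ] [ 0.50459195 -0.4562734   0.108     ] [ 0.49764211 -0.16284154  0.175     ] [0.54319192 0.07206787 0.05      ]
[ 0.53456822 -0.36805881  0.        ]
```

View pics/c1.png

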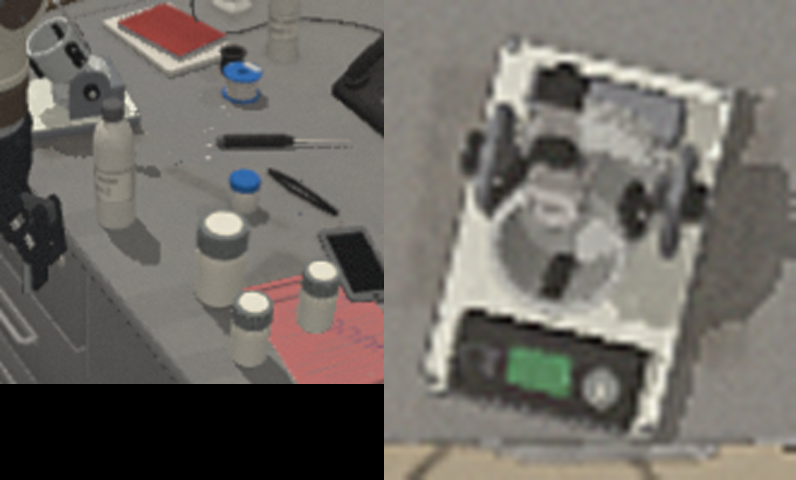

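The crop settles it: the largest jar is at scene (307,272) / top (349.5,206.5). The two smaller look-alikes are at top (373,189) and (375,214). The mixer is at top (236,205), yawed about -13°. Next is a closer look at the mixer, so I'll work out the wrist camera's mounting and the move to get there.

```bash
cat >> h.py <<'E'
from scipy.spatial.transform import Rotation as Ro
def tool(): 
    s=manip.state(); return Ro.from_quat(np.roll(s['orientation'],-1)),s['eef_pos']
def frame(z,y):  # tool rotation with z axis and approx y
    z=np.array(z,float);z/=np.linalg.norm(z);y=np.array(y,float);y-=z*(y@z);y/=np.linalg.norm(y)
    return Ro.from_matrix(np.c_[np.cross(y,z),y,z])
def move(Rt,pt):
    R,p=tool(); return (Rt*R.inv()).as_rotvec().round(4),(np.array(pt)-p).round(4)
E
python3 - <<'E'
from h import *
w=snap('wrist');R,p=tool();Rw=np.array(w['R'])
print('cam in tool',R.inv().apply(-Rw.T@w['t']-p),'\n',(Rw@R.as_matrix()).round(3),w['fov_y'])
b=load('top')
for z in(0.0,.02,.04):
  P=[onz(b,((x-384)/6.867+205,y/6.857+170),z)[:2] for x,y in((510,45),(738,92),(645,432),(428,388))]
  P=np.array(P);d=(P[0]-P[3]);print(z,P.round(3).tolist(),np.linalg.norm(d),np.linalg.norm(P[1]-P[0]),np.degrees(np.arctan2(d[1],d[0])),P.mean(0))
c=np.radians(-13)
d=np.array([np.cos(c),np.sin(c),0])
Rt=frame([d[0]*.35,d[1]*.35,-.94],-np.array([-d[1],d[0],0])+0)
print(move(Rt,[.40,.09,.36])); print(move(frame([d[0]*.35,d[1]*.35,-.94],d),[.40,.09,.36]))
E
```

```text
cam in tool [ 0.08399181 -0.001075   -0.14152247] 
 [[ 0.     1.     0.001]
 [-0.945  0.    -0.326]
 [-0.326 -0.001  0.945]] 69.93011397605996
0.0 [[0.662, 0.128], [0.635, -0.006], [0.437, 0.046], [0.461, 0.172]] 0.20587671815006675 0.1364578375364667 -12.24717713001848 [0.54873546 0.0848613 ]
0.02 [[0.659, 0.126], [0.633, -0.006], [0.436, 0.045], [0.46, 0.169]] 0.20363426732912576 0.13497151119244355 -12.247177130018484 [0.546899   0.08349966]
0.04 [[0.656, 0.124], [0.63, -0.007], [0.436, 0.044], [0.459, 0.167]] 0.20139181650818488 0.13348518484842042 -12.247177130018484 [0.54506254 0.08213803]
(array([ 0.0373, -0.3612, -0.6618]), array([0.1864, 0.5416, 0.1294]))
(array([-0.2323, -0.2885,  0.8922]), array([0.1864, 0.5416, 0.1294]))
```

```bash
python3 - <<'E'
from h import *
c=np.radians(-13); print(move(frame([0,0,-1],[-np.sin(c),np.cos(c),0]),[.42,.10,.36]))
E
```

```text
(array([ 2.0000e-04, -2.1000e-03,  2.4729e+00]), array([0.2064, 0.5516, 0.1294]))
```

```bash
python3 -m handwheel '0 0 0.6 .04 .14 .06 -1;0 0 0.6 .04 .14 .06 -1;0 0 0.6 .05 .16 .1 -1;0 0 0.6 .05 .16 .1 -1;0 0 1.24 .1 .28 .13 -1;0 0 1.24 .1 .28 .13 -1;0 0 1.24 .1 .28 .13 -1;0 0 1.24 .12 .3 .13 -1;0 0 1.24 .13 .33 .13 -1;0 0 1.9 .15 .4 .13 -1;0 0 1.9 .16 .44 .13 -1;0 0 1.9 .17 .48 .13 -1;0 0 1.9 .18 .5 .13 -1;0 0 1.9 .19 .52 .13 -1;0 0 2.47 .206 .552 .13 -1;0 0 2.47 .206 .552 .13 -1;0 0 2.47 .206 .552 .13 -1;0 0 2.47 .206 .552 .13 -1;0 0 2.47 .206 .552 .13 -1;0 0 2.47 .206 .552 .13 -1'
python3 - <<'E'
from h import *
w=snap('wrist','w1'); s=manip.state(); print(s['joints'].round(3),s['t'])
snap('scene','scene1')
E
```

```text
t: 1.82
eef_pos: [0.4196, 0.1002, 0.3609]
orientation: [-0.001, 0.112, 0.994, -0.0]
contact_force: [0.3, -0.4, 0.5]
gripper_width: 0.0855
gripper_force: 0.0
[ 0.234  0.085  0.15   1.637 -0.     0.456] 1.8667
```

View pics/w1.png

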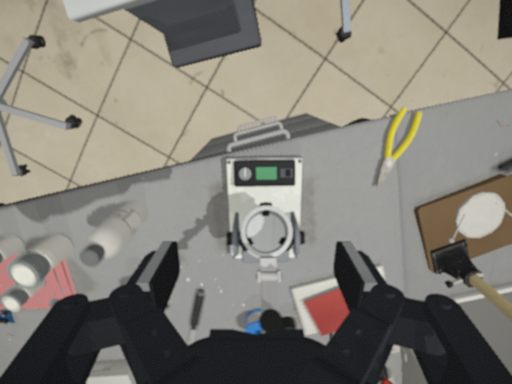

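The wrist view shows the mixer. The console is at (264,172), the cup's ring at about (268,228) and 48 px across, and the opened keeper and hinge at (268,270). The pliers are at (400,140). I'll estimate the mouth from this view and move to look along the cup's axis.

```bash
python3 - <<'E'
from h import *
w=load('wrist'); o,v=ray(w,(268,228)); print(o,v)
M=o+v*.44*1.0; print('mouth',M)
# base: front corners & console edge -> yaw
for z in(.03,.06): 
  a=onz(w,(227,157),z);b=onz(w,(301,158),z);print(a,b,np.linalg.norm(a-b),np.degrees(np.arctan2((b-a)[1],(b-a)[0]))-90)
c=np.radians(-14);d=np.array([np.cos(c),np.sin(c),0]);ax=np.array([-.5*d[0],-.5*d[1],.866])
for z in (.12,.14,.16):
  M=onz(w,(268,228),z);P=M+ax*.15;print(M,P,move(frame(-ax,[-d[1],d[0],0]),P))
E
```

```text
[0.33712561 0.11979736 0.50260208] [ 0.45901265 -0.06079612 -0.88634712]
mouth [0.53909117 0.09304707 0.11260935]
[0.42994239 0.04606263 0.03      ] [0.46047357 0.17254642 0.03      ] 0.1301164957212866 -13.570695017632701
[0.42405053 0.05074319 0.06      ] [0.45264364 0.169198   0.06      ] 0.121856915388493 -13.570695017632659
[0.53526377 0.09355401 0.12      ] [0.46249159 0.11169815 0.2499    ] (array([-0.1228, -0.5097, -0.0141]), array([ 0.0429,  0.0116, -0.1111]))
[0.52490637 0.09492584 0.14      ] [0.45213419 0.11306999 0.2699    ] (array([-0.1228, -0.5097, -0.0141]), array([ 0.0325,  0.013 , -0.0911]))
[0.51454897 0.09629768 0.16      ] [0.44177679 0.11444182 0.2899    ] (array([-0.1228, -0.5097, -0.0141]), array([ 0.0222,  0.0144, -0.0711]))
```

```bash
python3 -m handwheel '-.12 -.51 -.014 .032 .013 -.09 -1;-.12 -.51 -.014 .032 .013 -.09 -1;-.12 -.51 -.014 .032 .013 -.09 -1;-.12 -.51 -.014 .032 .013 -.09 -1;-.12 -.51 -.014 .032 .013 -.09 -1;-.12 -.51 -.014 .032 .013 -.09 -1;-.12 -.51 -.014 .032 .013 -.09 -1;-.12 -.51 -.014 .032 .013 -.09 -1'
python3 - <<'E'
from h import *
import shutil; shutil.copy('wrist.pkl','w1.pkl')
w=snap('wrist','w2'); s=manip.state(); print(s['joints'].round(3),s['t'])
im=w['image'][60:300,130:400]; cv2.imwrite('pics/w2c.png',cv2.resize(im,(675,600),interpolation=cv2.INTER_CUBIC))
E
```

```text
t: 2.58
eef_pos: [0.4529, 0.1135, 0.2728]
orientation: [0.258, 0.118, 0.959, -0.029]
contact_force: [0.7, -0.5, 0.6]
gripper_width: 0.0854
gripper_force: 0.0
[ 0.454 -0.163 -0.44   0.874 -0.324  0.63 ] 2.6333
```

View pics/w2c.png

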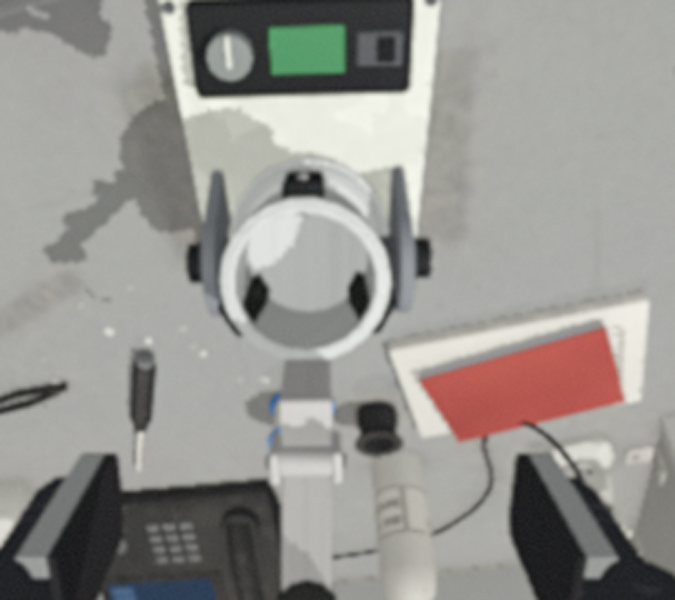

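In the crop (scale 2.5, offset 130,60), the cup's rim is centred at about (306,279), i.e. full-image pixel (252,171.5). Its outer width is 172 px and its inner width 144 px, a ratio of 0.83, which matches 65/78. The keeper, hinge and bracket lie straight below it at x≈306, so the yaw of -14° looks right. I'll refine this by fitting an ellipse in both views and triangulating.

```bash
cat > fit.py <<'E'
from h import *
def rim(s,c,rlo,rhi,it=3):
    g=cv2.GaussianBlur(cv2.cvtColor(s['image'],cv2.COLOR_BGR2GRAY),(0,0),.7).astype(np.float32)
    c=np.array(c,float)
    pol=[];A=np.radians(np.arange(0,360,4));r=np.arange(rlo,rhi,.2)
    mx=(c[0]+np.outer(np.cos(A),r)).astype(np.float32);my=(c[1]+np.outer(np.sin(A),r)).astype(np.float32)
    P=cv2.remap(g,mx,my,cv2.INTER_CUBIC);G=np.gradient(P,axis=1);k=G.argmin(1);k2=G.argmax(1)
    out=[]
    for kk in(k,k2):
        pts=np.c_[mx[range(len(A)),kk],my[range(len(A)),kk]].astype(np.float32);q=pts
        for _ in range(5):
            e=cv2.fitEllipseAMS(q);(x,y),(a,b),t=e;t=np.radians(t)
            u=(pts-[x,y])@np.array([[np.cos(t),-np.sin(t)],[np.sin(t),np.cos(t)]])
            d=abs(np.hypot(u[:,0]/a*2,u[:,1]/b*2)-1)*a/2; q=pts[d<max(.6,np.median(d)*1.2)]
        out.append((e,len(q)))
    return out
E
python3 - <<'E'
from fit import *
w1=pickle.load(open('w1.pkl','rb'));w2=load('wrist')
e2=rim(w2,(252.2,171.5),25,39);e1=rim(w1,(268,228),17,28)
print(e2);print(e1)
c2=e2[0][0][0];c1=e1[0][0][0]
print(tri((w1,c1),(w2,c2)))
cth=np.radians(-14);d=np.array([np.cos(cth),np.sin(cth),0]);ax=np.array([-.5*d[0],-.5*d[1],.866]);l=np.array([-d[1],d[0],0]);b=np.cross(l,ax)
a=np.linspace(0,2*np.pi,72,endpoint=False)
o,v=ray(w2,c2)
for D in(.29,.3,.31,.32):
  M=o+v*D; X=[M+.039*(np.cos(t)*l+np.sin(t)*b) for t in a]; print(D,M,cv2.fitEllipse(proj(w2,X).astype(np.float32)),cv2.fitEllipse(proj(w1,X).astype(np.float32)))
# yaw from base right/left edges: points in crop
f=lambda x,y:((x+.5)/2.5-.5+130,(y+.5)/2.5-.5+60)
for p,q in(((190,8),(198,93)),((411,8),(408,90)),((190,8),(411,2))):
  A=onz(w2,f(*p),.04);B=onz(w2,f(*q),.04);print(A,B,np.degrees(np.arctan2(*(B-A)[[1,0]])))
E
```

```text
[(((251.8668975830078, 171.44569396972656), (64.87128448486328, 68.49382781982422), 95.69596862792969), 71), (((251.07858276367188, 167.34954833984375), (56.5084114074707, 64.62853240966797), 169.5128936767578), 51)]
[(((270.2509765625, 229.7808380126953), (43.90010452270508, 50.773963928222656), 164.69772338867188), 47), (((265.8052062988281, 231.45591735839844), (43.04298782348633, 43.70968246459961), 219.13966369628906), 73)]
(array([0.52796094, 0.09451448, 0.13810549]), [2.2097379835197795, 2.90619644757845])
0.29 [0.51322629 0.09514403 0.15111214] ((251.8468017578125, 169.91537475585938), (71.31482696533203, 73.9804916381836), 92.86737060546875) ((266.7220764160156, 224.91331481933594), (54.734031677246094, 55.26217269897461), 156.82017517089844)
0.3 [0.52015724 0.09329294 0.14414539] ((251.84811401367188, 170.01565551757812), (68.93285369873047, 71.51396179199219), 92.86204528808594) ((266.3022155761719, 227.15216064453125), (53.52360916137695, 54.07790756225586), 160.24261474609375)
0.31 [0.52708818 0.09144185 0.13717865] ((251.84930419921875, 170.10638427734375), (66.70499420166016, 69.20661163330078), 92.85731506347656) ((265.90069580078125, 229.2930450439453), (52.36196517944336, 52.94552993774414), 163.0453643798828)
0.32 [0.53401912 0.08959076 0.13021191] ((251.8503875732422, 170.18873596191406), (64.61676025390625, 67.04349517822266), 92.8529052734375) ((265.5163269042969, 231.3422088623047), (51.24705505371094, 51.8609504699707), 165.34083557128906)
[0.43700431 0.05951896 0.04      ] [0.47911161 0.04717497 0.04      ] -16.33879052593596
[0.4619815  0.15829497 0.04      ] [0.50359293 0.1507215  0.04      ] -10.31519166428704
[0.43700431 0.05951896 0.04      ] [0.45919175 0.15870261 0.04      ] 77.39050244322634
```

```bash
python3 - <<'E'
from fit import *
w2=load('wrist');b=load('top')
cth=np.radians(-13.3);d=np.array([np.cos(cth),np.sin(cth),0]);ax=np.array([-.5*d[0],-.5*d[1],.866]);l=np.array([-d[1],d[0],0]);bb=np.cross(l,ax)
a=np.linspace(0,2*np.pi,72,endpoint=False)
for D in(.312,.315):
  o,v=ray(w2,(251.87,172.8));M=o+v*D; X=[M+.039*(np.cos(t)*l+np.sin(t)*bb) for t in a]; print(D,M,cv2.fitEllipse(proj(w2,X).astype(np.float32)))
H=M+.058*ax+.058*bb; print('hinge px',proj(w2,[H]),'bb',bb,'mouth-floor',M-.058*ax)
J=onz(b,(349.5,206.5),.108);print(J)
print(move(frame([0,0,-1],[np.cos(np.radians(57)),np.sin(np.radians(57)),0]),[J[0],J[1],.25]))
E
```

```text
0.312 [0.52950853 0.09081014 0.13688905] ((251.8774871826172, 171.4776611328125), (66.14595794677734, 68.74736022949219), 94.01168060302734)
0.315 [0.53159776 0.0902523  0.13480964] ((251.87733459472656, 171.50271606445312), (65.51483917236328, 68.09249877929688), 94.01033782958984)
hinge px [[251.99539725 243.54062281]] bb [ 0.8427729  -0.19922307  0.5       ] mouth-floor [0.55981994 0.08358086 0.08458164]
[ 0.53577326 -0.35719439  0.108     ]
(array([ 0.2057,  0.4854, -0.3223]), array([ 0.0824, -0.4706, -0.023 ]))
```

The mouth is at about (0.530, 0.091, 0.136). The predicted hinge pixel (252,243.5) matches the one I saw (252,245). Now I'll move to hover over the jar.

```bash
python3 -m handwheel '0.02 0.05 -.03 -.01 -.03 .05 -1;.05 .12 -.08 -.01 -.07 .06 -1;.07 .17 -.11 0 -.11 .06 -1;.1 .24 -.16 .02 -.15 .06 -1;.12 .29 -.19 .03 -.19 .05 -1;.14 .34 -.22 .04 -.23 .05 -1;.17 .39 -.26 .05 -.27 .05 -1;.19 .45 -.3 .06 -.31 .05 -1;.206 .485 -.322 .07 -.35 .04 -1;.206 .485 -.322 .075 -.39 .02 -1;.206 .485 -.322 .08 -.43 -.01 -1;.206 .485 -.322 .082 -.47 -.023 -1;.206 .485 -.322 .082 -.47 -.023 -1;.206 .485 -.322 .082 -.47 -.023 -1'
python3 - <<'E'
from h import *
w=snap('wrist','w3'); s=manip.state(); print(s['joints'].round(3),s['t'])
u=proj(w,[[.5358,-.3572,.108]])[0];print(u)
g=cv2.cvtColor(w['image'],cv2.COLOR_BGR2HSV);m=((g[...,2]>185)&(g[...,1]<45)).astype(np.uint8)
n,l,st,c=cv2.connectedComponentsWithStats(m)
for i in range(1,n):
  if st[i,4]>150: print(st[i],c[i],onz(w,c[i],.108))
cv2.imwrite('pics/w3c.png',cv2.resize(w['image'][60:300,100:420],(800,600)))
E
```

```text
t: 3.8
eef_pos: [0.5325, -0.363, 0.2433]
orientation: [-0.003, 0.287, 0.958, 0.0]
contact_force: [-0.5, 0.8, -0.1]
gripper_width: 0.0853
gripper_force: 0.0
[-0.595  0.542  0.487  1.521 -0.    -0.015] 3.85
[262.29630434 177.99310167]
[  81    0   96   89 4226] [137.46781827  49.64245149] [ 0.36746147 -0.38628944  0.108     ]
[ 173    0  104   98 7218] [219.13992796  44.69146578] [ 0.40668661 -0.32074434  0.108     ]
[285   0  64  18 665] [315.10225564   5.99548872] [ 0.42747918 -0.2310261   0.108     ]
[275  14  40  37 672] [290.94494048  28.95535714] [ 0.43171427 -0.25882403  0.108     ]
[  80   78   87   89 4759] [119.0134482  120.31603278] [ 0.40654827 -0.44406378  0.108     ]
[169  95  34  32 541] [180.8909427  107.60628466] [ 0.43165654 -0.38462958  0.108     ]
[ 243  158   42   40 1288] [263.40916149 177.33695652] [ 0.53583773 -0.35582681  0.108     ]
[ 16 166  60  60 992] [ 52.7953629  200.80040323] [ 0.42958952 -0.56680576  0.108     ]
[ 80 166  15  26 252] [ 85.12301587 177.47619048] [ 0.43068445 -0.51583212  0.108     ]
[165 185  27  26 560] [178.08035714 197.84107143] [ 0.50447152 -0.44580391  0.108     ]
[  7 225  23  19 229] [ 15.16157205 232.31877729] [ 0.43164882 -0.6369083   0.108     ]
[217 245  26  23 461] [229.26681128 255.80477223] [ 0.59435187 -0.44109795  0.108     ]
[384 346  26  25 376] [396.83244681 357.71010638] [ 0.8607626  -0.34202816  0.108     ]
[  0 349  20  27 204] [  6.75      359.5245098] [ 0.56313104 -0.82319716  0.108     ]
[ 91 353  39  31 462] [108.82900433 369.65367965] [ 0.65647459 -0.69889962  0.108     ]
```

View pics/w3c.png

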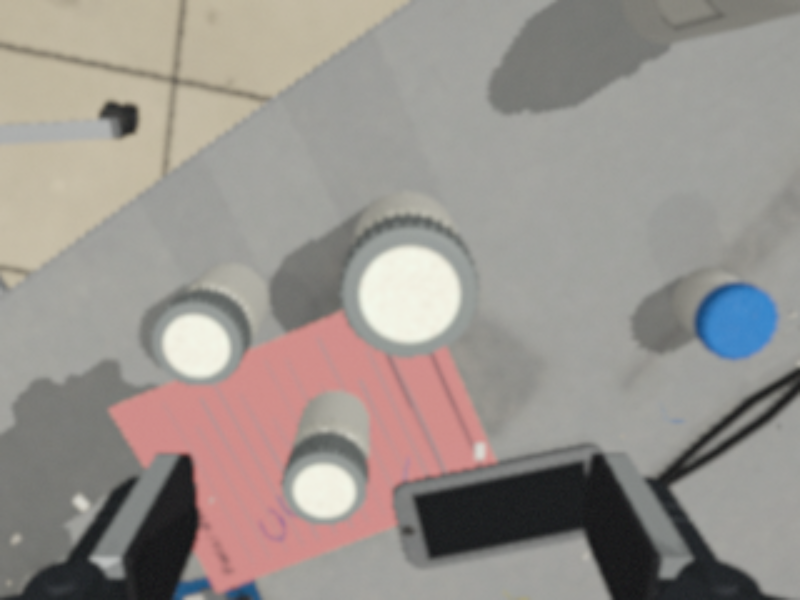

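The jar's white disc is at (263.4,177.3), which gives (0.5358, -0.3558). That agrees with the top view, and it is clearly the largest of the three. I'll read the settled pose, then descend.

```bash
python3 -m handwheel '0 0 0 0 0 0 -1;0 0 0 0 0 0 -1'
```

```text
t: 4.02
eef_pos: [0.5344, -0.3571, 0.2492]
orientation: [0.0, 0.283, 0.959, -0.0]
contact_force: [0.1, -0.1, 0.8]
gripper_width: 0.0857
gripper_force: 0.0
```

```bash
python3 -m handwheel '0 0 0 .0014 .0013 -.04 -1;0 0 0 .0014 .0013 -.08 -1;0 0 0 .0014 .0013 -.11 -1;0 0 0 .0014 .0013 -.14 -1;0 0 0 .0014 .0013 -.165 -1;0 0 0 .0014 .0013 -.182 -1;0 0 0 .0014 .0013 -.182 -1;0 0 0 .0014 .0013 -.182 -1;0 0 0 .0014 .0013 -.182 .3;0 0 0 .0014 .0013 -.182 .5;0 0 0 .0014 .0013 -.182 .8;0 0 0 .0014 .0013 -.182 .8;0 0 0 .0014 .0013 -.182 .8;0 0 0 .0014 .0013 -.182 .8;0 0 0 .0014 .0013 -.182 .8;0 0 0 .0014 .0013 -.182 .8' 80
```

```text
t: 5.35
eef_pos: [0.537, -0.357, 0.0695]
orientation: [0.002, 0.283, 0.959, -0.001]
contact_force: [-1.1, -0.4, 6.5]
gripper_width: 0.0587
gripper_force: 86.0
```

```bash
python3 -m handwheel '0 0 0 0 0 .02 .8;0 0 0 0 0 .06 .8;0 0 0 0 0 .1 .8;0 0 0 0 0 .14 .8;0 0 0 0 0 .18 .8;0 0 0 0 0 .21 .8;0 0 0 0 0 .23 .8;0 0 0 0 0 .23 .8;0 0 0 0 0 .23 .8'
cat >> h.py <<'E'
TH=np.radians(-13.3);d=np.array([np.cos(TH),np.sin(TH),0]);AX=np.array([-.5*d[0],-.5*d[1],.866]);L=np.array([-d[1],d[0],0]);BB=np.cross(L,AX)
M=np.array([.5300,.0907,.1364]); F=M-.058*AX
RT=frame(-AX,L)
def incup(p): q=np.array(p)-F; return np.array([q@BB,q@L,q@AX])*1e3
E
python3 - <<'E'
from h import *
w=snap('wrist','w4');R,p=tool();print(p,manip.state()['gripper_width'])
C=p+R.apply([0,0,-.0385]);u=proj(w,[C])[0];print('expected',u)
g=cv2.cvtColor(w['image'],cv2.COLOR_BGR2HSV);m=((g[...,2]>185)&(g[...,1]<45)).astype(np.uint8)
n,l,st,c=cv2.connectedComponentsWithStats(m)
i=l[int(u[1]),int(u[0])];
for j in range(1,n):
  if st[j,4]>200 and np.hypot(*(c[j]-u))<80:
    q=onz(w,c[j],C[2]);print(st[j],c[j],R.inv().apply(q-p))
T=M+AX*(.0695+.03);print('target',T,move(RT,T))
E
```

```text
t: 6.1
eef_pos: [0.5355, -0.3559, 0.2968]
orientation: [0.0, 0.283, 0.959, -0.0]
contact_force: [0.5, 0.8, -5.9]
gripper_width: 0.0582
gripper_force: 87.1
[ 0.53474789 -0.35541588  0.29462274] 0.05861264447732108
expected [255.23374996 284.54624098]
[ 211  248   91   75 5294] [256.19285984 284.9916887 ] [-0.00025336  0.00044649 -0.03850104]
target [0.48158435 0.10214497 0.222567  ] (array([-0.2069, -0.487 ,  0.3337]), array([-0.0532,  0.4576, -0.0721]))
```

```bash
python3 -m handwheel '-.01 -.02 .015 -.005 .02 0 .8;-.03 -.07 .05 -.015 .05 0.01 .8;-.05 -.12 .08 -.02 .09 .02 .8;-.07 -.16 .11 -.03 .125 .02 .8;-.08 -.2 .14 -.04 .16 .02 .8;-.1 -.24 .16 -.05 .195 .02 .8;-.12 -.28 .19 -.055 .23 .02 .8;-.14 -.32 .22 -.06 .265 .01 .8;-.16 -.37 .25 -.06 .3 .01 .8;-.17 -.41 .28 -.06 .335 0 .8;-.19 -.45 .31 -.055 .37 -.01 .8;-.207 -.487 .334 -.054 .4 -.03 .8;-.207 -.487 .334 -.053 .43 -.05 .8;-.207 -.487 .334 -.053 .45 -.065 .8;-.207 -.487 .334 -.053 .4576 -.072 .8;-.207 -.487 .334 -.053 .4576 -.072 .8;-.207 -.487 .334 -.053 .4576 -.072 .8;-.207 -.487 .334 -.053 .4576 -.072 .8'
python3 - <<'E'
from h import *
w=snap('wrist','w5');snap('scene','scene5');R,p=tool();print(manip.state()['joints'].round(3),incup(p)-[0,0,69.5],np.degrees((RT*R.inv()).as_rotvec()))
s=load('scene')
cv2.imwrite('pics/c5.png',np.hstack([cv2.resize(w['image'],(400,300)),cv2.resize(s['image'][120:270,160:360],(400,300),interpolation=cv2.INTER_CUBIC)]))
print(proj(s,[M,M+.03*AX]))
E
```

```text
t: 7.65
eef_pos: [0.482, 0.1009, 0.224]
orientation: [0.258, 0.112, 0.959, -0.031]
contact_force: [0.1, -0.7, -4.6]
gripper_width: 0.0584
gripper_force: 87.6
[ 0.387 -0.087 -0.509  0.706 -0.297  0.554] [ 2.43778873 -1.03423065 89.48881864] [0.03238477 0.19732825 0.10525783]
[[234.11041481 179.52045717]
 [229.70609451 173.38144503]]
```

View pics/c5.png

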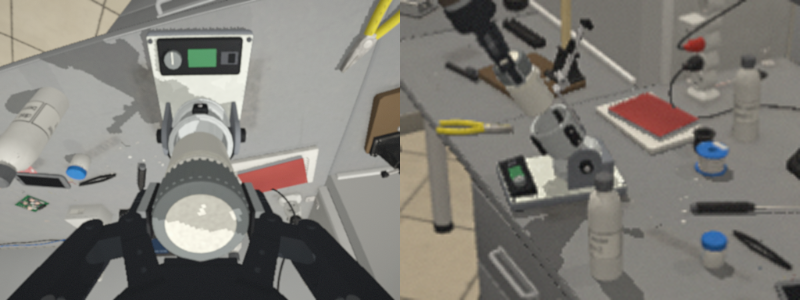

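The wrist half shows the jar in hand lined up with the cup's mouth. The scene half shows the jar hovering above the cup at about (540,100) with the keeper open. Next I'll settle the reading and do the final alignment.

```bash
python3 - <<'E'
from h import *
P=[]
for i in range(5):
  snapshot('wrist');R,p=tool();P.append(incup(p)-[0,0,69.5]);print(P[-1].round(2),np.degrees((RT*R.inv()).as_rotvec()).round(2))
print(np.mean(P,0)); print('per mm ax',(AX*1e-3).round(6),BB.round(3),L.round(3))
E
```

```text
[ 2.57 -0.99 89.59] [0.02 0.22 0.11]
[ 2.47 -0.91 89.6 ] [0.02 0.21 0.1 ]
[ 2.38 -0.81 89.57] [0.02 0.2  0.09]
[ 2.23 -0.71 89.53] [0.02 0.2  0.07]
[ 2.03 -0.59 89.45] [0.03 0.18 0.06]
[ 2.33586437 -0.8023299  89.54988975]
per mm ax [-0.000487  0.000115  0.000866] [ 0.843 -0.199  0.5  ] [0.23  0.973 0.   ]
```

```bash
python3 -m handwheel '0 0 0 -.0012 .0007 -.0008 .8;0 0 0 .0012 .0001 -.0051 .8;0 0 0 .0037 -.0005 -.0094 .8;0 0 0 .0061 -.0011 -.0138 .8;0 0 0 .0085 -.0016 -.0181 .8;0 0 0 .011 -.0022 -.0224 .8;0 0 0 .0134 -.0028 -.0268 .8;0 0 0 .0158 -.0034 -.0311 .8;0 0 0 .0183 -.0039 -.0354 .8;0 0 0 .0183 -.0039 -.0354 .8;0 0 0 .0183 -.0039 -.0354 .8;0 0 0 .0183 -.0039 -.0354 .8'
cat > st.py <<'E'
from h import *
for i in range(2):
  snapshot('wrist');R,p=tool();s=manip.state();f=s['contact_force'];print((incup(p)-[0,0,69.5]).round(2),np.degrees((RT*R.inv()).as_rotvec()@np.c_[BB,L,AX]).round(2),'F',[round(float(f@v),1) for v in(BB,L,AX)],'j',s['joints'].round(2),s['t'])
E
python3 st.py
```

```text
t: 9.0
eef_pos: [0.5006, 0.098, 0.189]
orientation: [0.258, 0.112, 0.959, -0.03]
contact_force: [-0.5, -0.2, -3.8]
gripper_width: 0.0581
gripper_force: 87.6
[ 0.19  0.44 49.34] [-0.01  0.16 -0.01] F [-2.6, 0.2, -3.2] j [ 0.36 -0.02 -0.55  0.59 -0.28  0.53] 9.05
[ 0.2   0.48 49.4 ] [-0.01  0.16 -0.02] F [-2.3, -0.5, -3.5] j [ 0.36 -0.02 -0.55  0.59 -0.28  0.53] 9.1
```

```bash
python3 -m handwheel '0 0 0 .0012 -.0003 -.0022 .8;0 0 0 .0024 -.0006 -.0043 .8;0 0 0 .0036 -.0009 -.0065 .8;0 0 0 .0049 -.0012 -.0087 .8;0 0 0 .0049 -.0012 -.0087 .8;0 0 0 .0049 -.0012 -.0087 .8' && python3 st.py
```

```text
t: 9.6
eef_pos: [0.5054, 0.0967, 0.18]
orientation: [0.258, 0.112, 0.959, -0.03]
contact_force: [1.0, -0.4, -4.9]
gripper_width: 0.0583
gripper_force: 87.6
[-0.05  0.22 39.02] [ 0.02  0.13 -0.02] F [-1.7, -0.5, -3.4] j [ 0.35  0.   -0.56  0.56 -0.28  0.52] 9.65
[-0.07  0.25 39.06] [ 0.01  0.13 -0.02] F [-1.7, -0.4, -4.6] j [ 0.35  0.   -0.56  0.56 -0.28  0.52] 9.7
```

Now the first twisting cycle, 11 mm down.

```bash
python3 -m handwheel '-.054 .013 .095 .0004 -.0001 -.0007 .8;-.107 .025 .191 .0008 -.0002 -.0014 .8;-.161 .038 .286 .0012 -.0003 -.0021 .8;-.214 .051 .381 .0016 -.0004 -.0028 .8;-.161 .038 .286 .0016 -.0004 -.0028 .8;-.107 .025 .191 .002 -.0005 -.0035 .8;-.054 .013 .095 .0023 -.0005 -.0042 .8;0 0 0 .0027 -.0006 -.0049 .8;.054 -.013 -.095 .0031 -.0007 -.0055 .8;.107 -.025 -.191 .0035 -.0008 -.0062 .8;.161 -.038 -.286 .0039 -.0009 -.0069 .8;.214 -.051 -.381 .0043 -.001 -.0076 .8;.161 -.038 -.286 .0043 -.001 -.0076 .8;.107 -.025 -.191 .0047 -.0011 -.0083 .8;.054 -.013 -.095 .0051 -.0012 -.009 .8;0 0 0 .0055 -.0013 -.0097 .8' && python3 st.py
```

```text
t: 11.03
eef_pos: [0.5114, 0.0949, 0.1715]
orientation: [0.259, 0.11, 0.959, -0.031]
contact_force: [-2.0, -1.0, -0.1]
gripper_width: 0.0585
gripper_force: 87.6
[ 0.87 -0.26 28.27] [ 0.08  0.24 -0.49] F [-0.3, -2.6, 0.6] j [ 0.35  0.02 -0.56  0.53 -0.28  0.5 ] 11.0833
[ 0.73 -0.29 28.27] [ 0.09  0.23 -0.01] F [-1.4, -1.9, -0.6] j [ 0.35  0.02 -0.56  0.53 -0.28  0.51] 11.1333
```

```bash
python3 -m handwheel '-.054 .013 .095 .0004 -.0001 -.0007 .8;-.107 .025 .191 .0008 -.0002 -.0014 .8;-.161 .038 .286 .0012 -.0003 -.0021 .8;-.214 .051 .381 .0016 -.0004 -.0028 .8;-.161 .038 .286 .0016 -.0004 -.0028 .8;-.107 .025 .191 .002 -.0005 -.0035 .8;-.054 .013 .095 .0023 -.0005 -.0042 .8;0 0 0 .0027 -.0006 -.0049 .8;.054 -.013 -.095 .0031 -.0007 -.0055 .8' && python3 st.py
```

```text
t: 11.88
eef_pos: [0.5143, 0.0943, 0.1663]
orientation: [0.261, 0.168, 0.951, -0.015]
contact_force: [-5.7, -1.8, 6.1]
gripper_width: 0.0584
gripper_force: 88.1
[ 1.140e+00 -2.000e-02  2.242e+01] [0.02 0.29 7.04] F [-1.3, -3.2, 5.9] j [ 0.34  0.03 -0.57  0.52 -0.28  0.63] 11.9333
[ 1.38 -0.1  22.47] [0.03 0.32 6.7 ] F [-1.2, -2.7, 6.0] j [ 0.34  0.03 -0.57  0.52 -0.28  0.63] 11.9833
```

```bash
python3 -m handwheel '.054 -.013 -.095 .0004 -.0001 -.0007 .8;.107 -.025 -.191 .0008 -.0002 -.0014 .8;.161 -.038 -.286 .0012 -.0003 -.0021 .8;.107 -.025 -.191 .0012 -.0003 -.0021 .8;.054 -.013 -.095 .0016 -.0004 -.0028 .8;0 0 0 .002 -.0005 -.0035 .8;-.054 .013 .095 .0023 -.0005 -.0042 .8;-.107 .025 .191 .0027 -.0006 -.0049 .8;-.161 .038 .286 .0031 -.0007 -.0055 .8;-.214 .051 .381 .0035 -.0008 -.0062 .8;-.268 .063 .476 .0039 -.0009 -.0069 .8;-.214 .051 .381 .0039 -.0009 -.0069 .8;-.161 .038 .286 .0043 -.001 -.0076 .8;-.107 .025 .191 .0047 -.0011 -.0083 .8;-.054 .013 .095 .0051 -.0012 -.009 .8' && python3 st.py
```

```text
t: 13.23
eef_pos: [0.5193, 0.0932, 0.1574]
orientation: [0.259, 0.115, 0.958, -0.03]
contact_force: [-7.1, -2.7, 5.8]
gripper_width: 0.0587
gripper_force: 88.1
[ 0.97  0.02 12.04] [0.06 0.26 0.69] F [-2.7, -2.6, 7.1] j [ 0.33  0.05 -0.57  0.49 -0.27  0.51] 13.2833
[ 1.22  0.06 12.11] [0.04 0.28 0.41] F [-2.4, -3.9, 6.5] j [ 0.33  0.05 -0.57  0.49 -0.27  0.51] 13.3333
```

```bash
python3 -m handwheel '-.054 .013 .095 .0004 -.0001 -.0007 .8;-.107 .025 .191 .0008 -.0002 -.0014 .8;-.161 .038 .286 .0012 -.0003 -.0021 .8;-.214 .051 .381 .0016 -.0004 -.0028 .8;-.161 .038 .286 .0016 -.0004 -.0028 .8;-.107 .025 .191 .002 -.0005 -.0035 .8;-.054 .013 .095 .0023 -.0005 -.0042 .8;0 0 0 .0027 -.0006 -.0049 .8;.054 -.013 -.095 .0031 -.0007 -.0055 .8;.107 -.025 -.191 .0035 -.0008 -.0062 .8;.161 -.038 -.286 .0039 -.0009 -.0069 .8' && python3 st.py
```

```text
t: 14.25
eef_pos: [0.5232, 0.0924, 0.1505]
orientation: [0.261, 0.271, 0.927, 0.013]
contact_force: [-7.5, -2.3, 6.3]
gripper_width: 0.0585
gripper_force: 88.2
[0.98 0.08 4.15] [ 0.03  0.26 19.6 ] F [-3.2, -3.1, 8.5] j [ 0.33  0.07 -0.58  0.47 -0.27  0.84] 14.3
[1.25 0.18 4.22] [1.000e-02 2.800e-01 1.931e+01] F [-2.6, -3.3, 7.7] j [ 0.33  0.07 -0.58  0.47 -0.27  0.83] 14.35
```

```bash
python3 -m handwheel '-.054 .013 .095 .0002 0 -.0003 .8;-.107 .025 .191 .0004 -.0001 -.0007 .8;-.161 .038 .286 .0006 -.0001 -.001 .8;-.214 .051 .381 .0008 -.0002 -.0014 .8;-.268 .063 .476 .001 -.0002 -.0017 .8' && python3 st.py
```

```text
t: 14.77
eef_pos: [0.5246, 0.0918, 0.1488]
orientation: [0.255, 0.007, 0.965, -0.059]
contact_force: [-4.9, -3.2, 3.2]
gripper_width: 0.0582
gripper_force: 88.0
[ 1.4  -0.05  1.92] [  0.06   0.3  -12.82] F [-0.6, -2.6, 3.8] j [ 0.33  0.07 -0.58  0.46 -0.27  0.27] 14.8167
[ 1.26 -0.03  1.89] [  0.07   0.28 -12.5 ] F [-0.1, -3.8, 3.5] j [ 0.33  0.07 -0.58  0.46 -0.27  0.28] 14.8667
```

```bash
python3 -m handwheel '.054 -.013 -.095 .0002 0 -.0003 .8;.107 -.025 -.191 .0003 -.0001 -.0006 .8;.161 -.038 -.286 .0005 -.0001 -.0009 .8;.214 -.051 -.381 .0007 -.0002 -.0012 .8;.268 -.063 -.476 .0009 -.0002 -.0015 .8' && python3 st.py
```

```text
t: 15.28
eef_pos: [0.525, 0.0919, 0.1465]
orientation: [0.26, 0.272, 0.926, 0.013]
contact_force: [-3.3, -2.5, 1.8]
gripper_width: 0.0582
gripper_force: 87.7
[ 0.6   0.08 -0.24] [ 0.06  0.2  19.63] F [-1.4, -2.1, 3.3] j [ 0.33  0.08 -0.58  0.46 -0.27  0.84] 15.3333
[ 0.95  0.25 -0.22] [ 0.02  0.23 19.2 ] F [-0.8, -3.8, 3.2] j [ 0.33  0.08 -0.58  0.46 -0.27  0.83] 15.3833
```

```bash
python3 -m handwheel '-.054 .013 .095 .0002 0 -.0003 .8;-.107 .025 .191 .0003 -.0001 -.0006 .8;-.161 .038 .286 .0005 -.0001 -.0009 .8;-.214 .051 .381 .0007 -.0002 -.0012 .8;-.268 .063 .476 .0009 -.0002 -.0015 .8' && python3 st.py
```

```text
t: 15.8
eef_pos: [0.5268, 0.0912, 0.1461]
orientation: [0.255, 0.006, 0.965, -0.059]
contact_force: [-8.1, -4.0, 9.6]
gripper_width: 0.0586
gripper_force: 88.4
[ 2.06 -0.17 -1.44] [  0.09   0.35 -12.97] F [-0.8, -6.1, 10.1] j [ 0.32  0.08 -0.58  0.45 -0.27  0.27] 15.85
[ 1.94 -0.16 -1.39] [  0.09   0.34 -12.69] F [-0.6, -6.3, 9.5] j [ 0.32  0.08 -0.58  0.45 -0.27  0.27] 15.9
```

```bash
python3 -m handwheel '.054 -.013 -.095 .0001 0 -.0002 .8;.107 -.025 -.191 .0002 0 -.0003 .8;.161 -.038 -.286 .0003 -.0001 -.0005 .8;.214 -.051 -.381 .0003 -.0001 -.0006 .8' && python3 st.py
```

```text
t: 16.23
eef_pos: [0.5256, 0.092, 0.1448]
orientation: [0.261, 0.218, 0.941, -0.002]
contact_force: [-11.6, -2.0, 11.0]
gripper_width: 0.0584
gripper_force: 89.2
[ 0.36  0.18 -1.94] [ 0.05  0.22 13.04] F [-3.4, -4.7, 13.8] j [ 0.33  0.08 -0.58  0.45 -0.27  0.72] 16.2833
[ 0.46  0.2  -1.9 ] [ 0.03  0.23 12.76] F [-3.7, -4.9, 13.6] j [ 0.33  0.08 -0.58  0.45 -0.27  0.72] 16.3333
```

```bash
python3 -m handwheel '-.054 .013 .095 .0001 0 -.0001 .8;-.107 .025 .191 .0001 0 -.0001 .8;-.161 .038 .286 .0001 0 -.0002 .8;-.107 .025 .191 .0001 0 -.0002 .8;-.107 .025 .191 .0001 0 -.0002 .8;-.107 .025 .191 .0001 0 -.0002 .8' && python3 st.py
```

```text
t: 16.83
eef_pos: [0.5258, 0.0918, 0.1448]
orientation: [0.259, 0.112, 0.959, -0.03]
contact_force: [-12.5, -2.0, 12.4]
gripper_width: 0.0584
gripper_force: 89.4
[ 0.39  0.07 -2.05] [0.   0.23 0.04] F [-4.5, -5.4, 15.6] j [ 0.32  0.08 -0.58  0.45 -0.27  0.49] 16.8833
[ 0.43  0.11 -2.04] [-0.    0.24  0.04] F [-3.9, -5.4, 15.5] j [ 0.32  0.08 -0.58  0.45 -0.27  0.49] 16.9333
```

The force stayed at about 19 N axially while twisting without descent, so the jar is on the floor. I'll open the gripper and back off along the axis.

```bash
python3 -m handwheel '0 0 0 0 0 0 0.2;0 0 0 0 0 0 -.3;0 0 0 0 0 0 -1;0 0 0 0 0 0 -1;0 0 0 0 0 0 -1;0 0 0 0 0 0 -1;0 0 0 0 0 0 -1;0 0 0 -.005 .0012 .0087 -1;0 0 0 -.0146 .0035 .026 -1;0 0 0 -.0292 .007 .052 -1;0 0 0 -.0487 .0115 .0866 -1;0 0 0 -.0682 .016 .121 -1;0 0 0 -.0682 .016 .121 -1;0 0 0 -.0682 .016 .121 -1;0 0 0 -.0682 .016 .121 -1;0 0 0 -.0682 .016 .121 -1' && python3 st.py
python3 - <<'E'
from h import *
w=snap('wrist','w6');s=snap('scene','scene6')
C=F+.108*AX;print('lid expected',proj(w,[C]))
g=cv2.cvtColor(w['image'],cv2.COLOR_BGR2HSV);m=((g[...,2]>185)&(g[...,1]<45)).astype(np.uint8)
n,l,st,c=cv2.connectedComponentsWithStats(m)
u=proj(w,[C])[0]
for j in range(1,n):
  if st[j,4]>300 and np.hypot(*(c[j]-u))<60:
    o,v=ray(w,c[j]);q=o+v*((C-o)@AX)/(v@AX);print(st[j],c[j],incup(q))
H=F+.058*BB+.116*AX
for th in(2.3,2.4,2.5):
  a=-np.cos(th)*BB+np.sin(th)*AX; n_=np.sin(th)*BB+np.cos(th)*AX
  T=H+.103*a+.008*n_;print(th,T,proj(w,[H,T]).tolist(),proj(s,[H,T]).tolist())
cv2.imwrite('pics/c6.png',np.hstack([cv2.resize(w['image'],(400,300)),cv2.resize(s['image'][120:270,160:360],(400,300),interpolation=cv2.INTER_CUBIC)]))
E
```

```text
t: 18.27
eef_pos: [0.4575, 0.1077, 0.2631]
orientation: [0.258, 0.112, 0.959, -0.031]
contact_force: [-0.4, 0.5, -0.4]
gripper_width: 0.0854
gripper_force: 0.0
[ -1.32  -0.29 135.18] [ 0.1   0.04 -0.05] F [0.1, -0.5, -0.1] j [ 0.43 -0.16 -0.46  0.84 -0.32  0.6 ] 18.3167
[ -1.26  -0.31 135.13] [ 0.11  0.04 -0.05] F [0.0, -0.2, -0.6] j [ 0.43 -0.16 -0.46  0.84 -0.32  0.6 ] 18.3667
lid expected [[255.89203691 191.20250617]]
[255 141  36  43 325] [277.71692308 156.98461538] [-32.30852151  19.35227271 107.995248  ]
[ 233  168   48   45 1661] [256.62131246 190.30463576] [ -0.88313053   0.67349061 107.995248  ]
2.3 [0.57874266 0.07917772 0.31482349] [[255.85434679116898, 250.3003063365421], [255.60556450585023, 374.55731410821363]] [[239.8756418264628, 158.1967299064059], [248.14749592919745, 130.14931330456943]]
2.4 [0.58823977 0.0769327  0.31144693] [[255.85434679116898, 250.3003063365421], [255.63834728358324, 371.3974557206456]] [[239.8756418264628, 158.1967299064059], [251.016012541633, 130.81655104525723]]
2.5 [0.59736138 0.07477644 0.30711298] [[255.85434679116898, 250.3003063365421], [255.67081284165985, 367.1991486848237]] [[239.8756418264628, 158.1967299064059], [253.75567082367678, 131.76007417628557]]
```

View pics/c6.png

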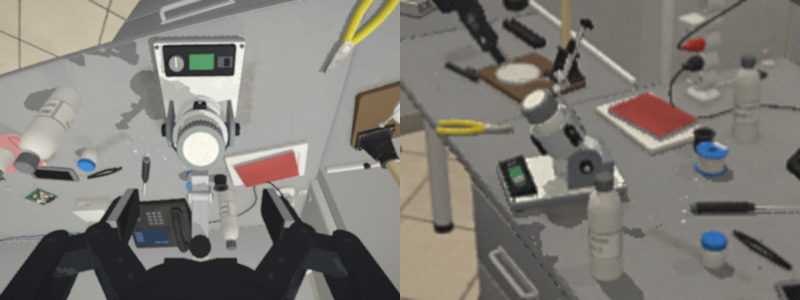

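The wrist half shows the lid disc at (200,148), within 1 mm of where a home jar should be. The keeper lies behind it with its rubber foot at (200,245). In the scene half the jar is seated, and the keeper tip at (587,22) gives an angle of about 2.4 rad, as predicted. At that angle the arm stands nearly vertical, so I can grip the tab from above. I'll hover over it and check.

```bash
python3 - <<'E'
from h import *
print(move(frame([0,0,-1],L),[.588,.077,.39]))
E
```

```text
(array([ 1.224e-01,  5.101e-01, -2.000e-04]), array([ 0.1303, -0.0306,  0.1269]))
```

```bash
python3 -m handwheel '0 0 0 -.02 0 .04 -1;.025 .1 0 -.02 0 .08 -1;.05 .2 0 -.01 -.005 .12 -1;.075 .3 0 0 -.005 .13 -1;.1 .4 0 .02 -.01 .13 -1;.122 .51 0 .05 -.015 .13 -1;.122 .51 0 .08 -.02 .127 -1;.122 .51 0 .11 -.03 .127 -1;.122 .51 0 .13 -.0306 .127 -1;.122 .51 0 .13 -.0306 .127 -1;.122 .51 0 .13 -.0306 .127 -1;.122 .51 0 .13 -.0306 .127 -1;.122 .51 0 .13 -.0306 .127 -1'
python3 - <<'E'
from h import *
w=snap('wrist','w7');s=snap('scene','scene7');R,p=tool();print(p,manip.state()['joints'].round(2),manip.state()['t'])
H=F+.058*BB+.116*AX
for th in(2.3,2.4,2.5):
  a=-np.cos(th)*BB+np.sin(th)*AX; n_=np.sin(th)*BB+np.cos(th)*AX
  print(th,proj(w,[H,H+.103*a+.008*n_]).tolist())
cv2.imwrite('pics/c7.png',np.hstack([cv2.resize(w['image'][120:330,150:360],(500,500),interpolation=cv2.INTER_CUBIC),cv2.resize(s['image'][90:210,190:260],(290,500),interpolation=cv2.INTER_CUBIC)]))
E
```

```text
t: 19.55
eef_pos: [0.5871, 0.0776, 0.3923]
orientation: [0.002, 0.116, 0.993, 0.001]
contact_force: [0.2, 0.5, 0.0]
gripper_width: 0.0851
gripper_force: 0.0
[0.58702792 0.07772675 0.39289876] [0.13 0.45 0.73 1.84 0.   0.36] 19.65
2.3 [[254.87398084212194, 135.57068414321924], [254.61354285850237, 187.67047626684825]]
2.4 [[254.87398084212194, 135.57068414321924], [254.6433239250238, 196.99027592730297]]
2.5 [[254.87398084212194, 135.57068414321924], [254.67451898865392, 205.0012536523708]]
```

View pics/c7.png

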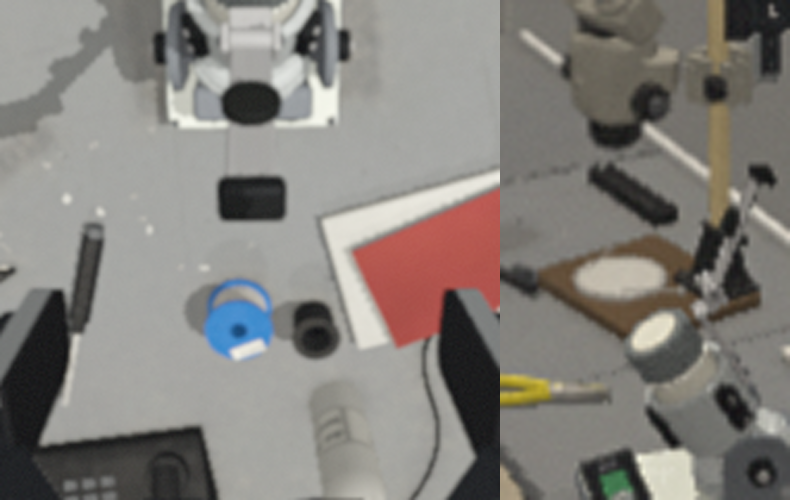

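The tab is centred at crop (252,198), full (255.5,203), so the keeper is at about 2.43 rad and the tab at about (0.591, 0.076, 0.310). I'll go down and grip it lightly.

```bash
python3 -m handwheel '0 0 0 .004 -.0015 -.03 -1;0 0 0 .004 -.0015 -.06 -1;0 0 0 .004 -.0015 -.085 -1;0 0 0 .004 -.0015 -.1 -1;0 0 0 .004 -.0015 -.1 -1;0 0 0 .004 -.0015 -.1 0;0 0 0 .004 -.0015 -.1 .8;0 0 0 .004 -.0015 -.1 .8;0 0 0 .004 -.0015 -.1 .8;0 0 0 .004 -.0015 -.1 .8;0 0 0 .004 -.0015 -.1 .8;0 0 0 .004 -.0015 -.1 .8;0 0 0 .004 -.0015 -.1 .8' 30
python3 - <<'E'
from h import *
H=F+.058*BB+.116*AX;R,p=tool();R0=R;g=p+R.apply([0,0,-.0205])
r=g-H; print('grip in cup axes',r@BB,r@L,r@AX,np.linalg.norm(r),'th~',np.arctan2(r@AX,-(r@BB)))
for k in np.linspace(0,1,13)[1:]:
  q=Ro.from_rotvec(-L*1.0*k); Rr=Ro.from_rotvec(-L*.7*k)  # try sign
  g2=H+q.apply(r); P=g2+(Rr*R0).apply([0,0,.0205]); print(Rr.as_rotvec().round(3),(P-p).round(4),round(np.arctan2((g2-H)@AX,-((g2-H)@BB)),2))
E
```

```text
t: 20.73
eef_pos: [0.5928, 0.0756, 0.2927]
orientation: [0.003, 0.116, 0.993, 0.001]
contact_force: [1.2, -1.5, 4.3]
gripper_width: 0.0253
gripper_force: 32.4
grip in cup axes 0.08626532338322816 -0.0002512765901575495 0.06286478851642029 0.10674386229600206 th~ 2.5118388999663064
[-0.013 -0.057 -0.   ] [-0.0069  0.0016  0.0033] 2.43
[-0.027 -0.114 -0.   ] [-0.014   0.0033  0.006 ] 2.35
[-0.04 -0.17 -0.  ] [-0.0213  0.005   0.008 ] 2.26
[-0.054 -0.227 -0.   ] [-0.0288  0.0068  0.0094] 2.18
[-0.067 -0.284 -0.   ] [-0.0363  0.0086  0.0101] 2.1
[-0.081 -0.341 -0.   ] [-0.0438  0.0104  0.0101] 2.01
[-0.094 -0.397 -0.   ] [-0.0514  0.0121  0.0094] 1.93
[-0.107 -0.454 -0.   ] [-0.0588  0.0139  0.0081] 1.85
[-0.121 -0.511 -0.   ] [-0.066   0.0156  0.0061] 1.76
[-0.134 -0.568 -0.   ] [-0.0731  0.0173  0.0035] 1.68
[-0.148 -0.624 -0.   ] [-0.0799  0.0189  0.0003] 1.6
[-0.161 -0.681 -0.   ] [-0.0864  0.0204 -0.0035] 1.51
```

```bash
python3 -m handwheel '-.013 -.057 0 -.0069 .0016 .0033 .8;-.027 -.114 0 -.014 .0033 .006 .8;-.04 -.17 0 -.0213 .005 .008 .8;-.054 -.227 0 -.0288 .0068 .0094 .8;-.067 -.284 0 -.0363 .0086 .0101 .8;-.081 -.341 0 -.0438 .0104 .0101 .8;-.094 -.397 0 -.0514 .0121 .0094 .8' && python3 - <<'E'
from h import *
H=F+.058*BB+.116*AX;R,p=tool();r=p+R.apply([0,0,-.0205])-H;s=manip.state();print(np.linalg.norm(r),np.arctan2(r@AX,-(r@BB)),s['contact_force'],s['gripper_width'],s['joints'].round(2))
E
```

```text
t: 21.32
eef_pos: [0.5406, 0.0871, 0.3015]
orientation: [0.205, 0.114, 0.972, -0.024]
contact_force: [2.7, -2.5, -0.7]
gripper_width: 0.025
gripper_force: 30.9
0.10627115881365193 1.9205254540428773 [ 2.71462072 -2.47484044 -0.68311268] 0.024956815855714614 [ 0.27  0.03 -0.15  1.03 -0.19  0.46]
```

```bash
python3 -m handwheel '-.013 -.057 0 -.0074 .0018 -.0013 .8;-.027 -.114 0 -.0146 .0035 -.0033 .8;-.04 -.17 0 -.0217 .0052 -.0059 .8;-.054 -.227 0 -.0285 .0068 -.0091 .8;-.067 -.284 0 -.035 .0083 -.0129 .8;-.081 -.341 0 -.0412 .0098 -.0174 .8;-.081 -.341 0 -.0412 .0098 -.0174 .8;-.081 -.341 0 -.0412 .0098 -.0174 .8' && python3 - <<'E'
from h import *
H=F+.058*BB+.116*AX;R,p=tool();r=p+R.apply([0,0,-.0205])-H;s=manip.state();print(np.linalg.norm(r),np.arctan2(r@AX,-(r@BB)),s['contact_force'],s['gripper_width'],R.apply([0,0,-1]).round(3))
E
```

```text
t: 21.98
eef_pos: [0.4975, 0.0966, 0.2819]
orientation: [0.367, 0.107, 0.923, -0.044]
contact_force: [0.1, -6.6, -3.5]
gripper_width: 0.0253
gripper_force: 30.0
0.10606331855496365 1.3949039306998416 [ 0.13447752 -6.60344603 -3.47301642] 0.025278754544609084 [-0.668  0.161  0.726]
```

Keeper is at about 1.32 rad. I'll release it, back straight off along the tool, and wait for it to sink.

```bash
python3 -m handwheel '0 0 0 0 0 0 0;0 0 0 0 0 0 -1;0 0 0 0 0 0 -1;0 0 0 0 0 0 -1;0 0 0 0 0 0 -1;0 0 0 -.01 .0024 .011 -1;0 0 0 -.03 .007 .033 -1;0 0 0 -.05 .012 .06 -1;0 0 0 -.07 .017 .09 -1;0 0 0 -.08 .02 .12 -1;0 0 0 -.08 .02 .12 -1;0 0 0 -.08 .02 .12 -1;0 0 0 -.08 .02 .12 -1;0 0 0 -.08 .02 .12 -1;0 0 0 -.08 .02 .12 -1;0 0 0 -.08 .02 .12 -1;0 0 0 -.08 .02 .12 -1;0 0 0 -.08 .02 .12 -1;0 0 0 -.08 .02 .12 -1;0 0 0 -.08 .02 .12 -1'
python3 -m handwheel '0 0 0 0 0 0 -1;0 0 0 0 0 0 -1;0 0 0 0 0 0 -1;0 0 0 0 0 0 -1;0 0 0 0 0 0 -1;0 0 0 0 0 0 -1;0 0 0 0 0 0 -1;0 0 0 0 0 0 -1;0 0 0 0 0 0 -1;0 0 0 0 0 0 -1;0 0 0 0 0 0 -1;0 0 0 0 0 0 -1;0 0 0 0 0 0 -1;0 0 0 0 0 0 -1;0 0 0 0 0 0 -1;0 0 0 0 0 0 -1;0 0 0 0 0 0 -1;0 0 0 0 0 0 -1;0 0 0 0 0 0 -1;0 0 0 0 0 0 -1'
python3 - <<'E'
from h import *
w=snap('wrist','w8');s=snap('scene','scene8');H=F+.058*BB+.116*AX
for th in(0,.1,.2):
  a=-np.cos(th)*BB+np.sin(th)*AX; n_=np.sin(th)*BB+np.cos(th)*AX
  T=H+.103*a+.008*n_;print(th,proj(w,[H,T]).tolist(),proj(s,[H,T]).tolist())
u=proj(w,[F+.108*AX])[0];x,y=int(u[0]),int(u[1]);print(u)
x0=max(0,min(x-80,352));y0=max(0,min(y-80,224));print(x0,y0)
cv2.imwrite('pics/c8.png',np.hstack([cv2.resize(w['image'][y0:y0+160,x0:x0+160],(400,400),interpolation=cv2.INTER_CUBIC),cv2.resize(s['image'][120:220,190:290],(400,400),interpolation=cv2.INTER_CUBIC)]))
E
```

```text
t: 23.65
eef_pos: [0.4194, 0.1177, 0.4035]
orientation: [0.369, 0.107, 0.922, -0.043]
contact_force: [-0.7, 0.9, -0.2]
gripper_width: 0.0856
gripper_force: 0.0
t: 25.32
eef_pos: [0.4194, 0.1178, 0.4036]
orientation: [0.369, 0.107, 0.922, -0.043]
contact_force: [0.9, -0.4, 0.5]
gripper_width: 0.0853
gripper_force: 0.0
0 [[254.73477515047398, 134.53697531276464], [254.478591267976, 51.53450705941165]] [[239.8756418264628, 158.1967299064059], [213.1915697639699, 173.0999967050278]]
0.1 [[254.73477515047398, 134.53697531276464], [254.44422711966644, 53.91298862790208]] [[239.8756418264628, 158.1967299064059], [211.92013369439297, 170.7411441838638]]
0.2 [[254.73477515047398, 134.53697531276464], [254.41161171343853, 57.42264441321444]] [[239.8756418264628, 158.1967299064059], [210.920820026933, 168.23957725327065]]
[254.63625127  88.90719285]
174 8
```

View pics/c8.png

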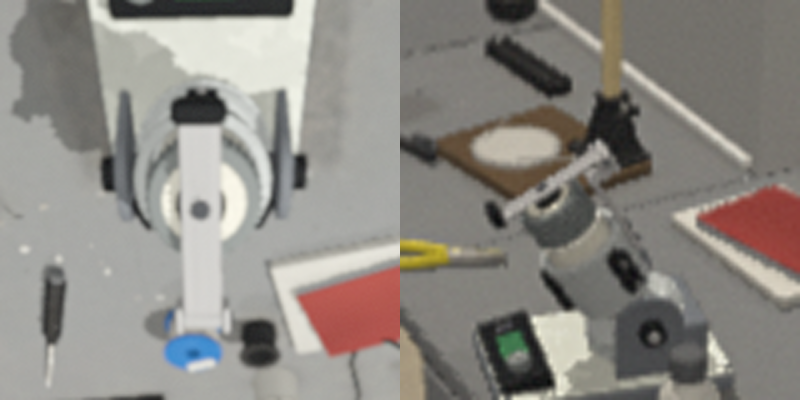

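The keeper has swung over with its foot on the lid. The tab is at wrist (253,50.4) and scene (213.8,173.2), against predictions for a closed keeper of (254.5,51.5) and (213.2,173.1). I'll wait a moment more, check that nothing is moving, and hand in.

```bash
python3 -m handwheel '0 0 0 0 0 0 -1;0 0 0 0 0 0 -1;0 0 0 0 0 0 -1;0 0 0 0 0 0 -1;0 0 0 0 0 0 -1;0 0 0 0 0 0 -1;0 0 0 0 0 0 -1;0 0 0 0 0 0 -1;0 0 0 0 0 0 -1;0 0 0 0 0 0 -1;0 0 0 0 0 0 -1;0 0 0 0 0 0 -1;0 0 0 0 0 0 -1;0 0 0 0 0 0 -1;0 0 0 0 0 0 -1;0 0 0 0 0 0 -1' >/dev/null
python3 - <<'E'
from h import *
a=load('wrist')['image'];b=snap('wrist')['image']
print('moved px',int((cv2.absdiff(a,b)[8:168,174:334].max(2)>40).sum()))
print(hand_in())
E
```

```text
moved px 0
the job is handed in; nothing more can be done
None
```

The job is handed in, with no verdict shown: the jar was twisted down until the force showed it on the cup's floor, the keeper closed with its foot on the lid, the gripper was clear, and it took about 27 s of the 72 s.

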